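# Pass a slide mailer through the two-door hatch

## Task

Pass the yellow slide mailer into the receiving cabinet through the hatch: lay it flat in the open chamber on the closed steel shutter and let go, slide the clear outer lid fully shut, and only then slide the inner shutter fully open, so that the mailer drops into the cabinet. The lid and the shutter must never be open at the same time; leave the lid shut and the shutter open. Leave the blue and green mailers where they lie.

Things in the scene. Friction and masses are not known exactly. Their poses are not given: they have to be found in the camera images.
- mailer_yellow: yellow closed plastic slide mailer (box for microscope slides) lying flat on the desk, 84 long x 34 wide x 28 mm high, about 60 g, blank white label on top. Origin: centre of its underside; x along its length, z up
- hatch: fixed hatch, clear walls. Origin: on the desk under the chamber's centre; x away from the robot at yaw 0, z up. Chamber inside 150 (x) by 140 mm (y), walls 5 mm, rim at height 114 mm; its floor is the shutter, top at 64 mm. Beneath, out to x = 255 mm, is the cabinet, floor at 6 mm; the chamber wall holds the mailer back as the shutter leaves. Shutter runners reach y = 225 mm, lid rails x = 256 mm
- outer_lid (a joint): outer door: clear lid with red edges, 158 mm long, at height 115 to 121 mm, and a red 22 x 22 mm grip post, top at 161 mm, centred at hatch x = joint value - 45 mm, y = 0. 0 = shut, opens along hatch +x to 0.16 m; starts nearly or fully open. 1.5 N of friction, stays where left
- inner_shutter (a joint): inner door: steel plate under the chamber with a black 22 x 22 mm grip post outside the +y wall, from height 64 to 150 mm, centred at hatch x = 0, y = 115 mm + joint value. 0 = shut (as at the start), opens along hatch +y to 0.145 m. 1.5 N of friction, stays where left
- mailer_blue: blue slide mailer, the same size and shape as the yellow one; a bystander to be left where it lies. Origin: centre of its underside; x along its length, z up
- mailer_green: green slide mailer, the same size and shape as the yellow one; a bystander to be left where it lies. Origin: centre of its underside; x along its length, z up

How it is judged:
On the way, in this order (a step that is already met when the one before it is completed fails the run):
1. the yellow mailer lies flat in the chamber on the closed shutter, let go (y of mailer_yellow in the frame of hatch between -0.07 and 0.07 m and x of mailer_yellow in the frame of hatch between -0.075 and 0.075 m and z of mailer_yellow in the frame of hatch between 0.056 and 0.075 m and value of joint inner_shutter below 0.015 m and angle between mailer_yellow's own z axis and vertical below 0.2 rad and contact force between the fingers and mailer_yellow below 0.1 N and linear speed of mailer_yellow below 0.05 m/s), for 0.2 s.
2. the outer lid is shut over it while the shutter is still closed (y of mailer_yellow in the frame of hatch between -0.07 and 0.07 m and x of mailer_yellow in the frame of hatch between -0.075 and 0.075 m and z of mailer_yellow in the frame of hatch between 0.056 and 0.075 m and value of joint outer_lid below 0.012 m and value of joint inner_shutter below 0.015 m), for 0.2 s.
3. the inner shutter is open and the mailer has dropped into the cabinet (y of mailer_yellow in the frame of hatch between -0.07 and 0.07 m and x of mailer_yellow in the frame of hatch between -0.076 and 0.251 m and z of mailer_yellow in the frame of hatch between 0 and 0.052 m and value of joint outer_lid below 0.012 m and value of joint inner_shutter above 0.125 m), for 0.2 s.
At the end, for the whole second after the job is handed in: The yellow mailer rests in the receiving cabinet below the shutter level (its origin less than 52 mm over the desk and within the cabinet walls), the outer lid is shut (within 12 mm), the inner shutter is open (125 mm or more), and the blue and green mailers are within 30 mm of where they began (all of step 3 and linear speed of mailer_yellow below 0.03 m/s and distance of each of mailer_blue, mailer_green from where it was at the start of the episode below 0.03 m); the robot touches nothing.
It fails at once if the outer lid and the inner shutter are both open (each by more than 20 mm) at once (value of joint each of outer_lid, inner_shutter above 0.02 m).
It fails at once if the blue or the green mailer is moved by more than 30 mm (not (distance of mailer_blue from where it was at the start of the episode below 0.03 m) or not (distance of mailer_green from where it was at the start of the episode below 0.03 m)).
It also fails if it takes over 64 s, if anything falls off the work surface, if the arm or the gripper's body presses on something with over 40 N, if the wrist force passes 120 N, or if a joint passes its speed limit or range.

## Robot

A 6-joint arm with a two-finger parallel gripper is mounted at the origin on the work surface. World frame = base frame: x ahead of the robot, y to its left, z up, the work surface at z = 0. Lengths are in m, angles in rad, forces in N, time in s.
With the tool pointing down it reaches from about 0.275 to 0.75 m from the base axis. Payload 10.2 kg.
Tool frame: the origin (TCP) lies at the very end of the fingers, on their centre line; the grasp point (between the pads) lies 19 mm behind it; z points along the fingers, y is the line along which they close (so a half turn about z gives the same grasp; the last joint's range is limited). The gripper opens to 88 mm and grips with 3 to 60 N. Pads are 18 mm wide; open, the fingers measure 123 mm over their backs; the gripper's body (75 mm by 187 mm) begins 45 mm behind the grasp point.
Start: joints at [0.945, 0.313, 1.498, -0, 1.331, -0.223], TCP at [0.206, 0.483, 0.239] pointing down, gripper open.
Joint ranges: [-2.94, 2.94], [-0.97, 2.17], [0.19, 2.56], [-1.23, 4.37], [0.02, 3.11], [-2.88, 2.88]. Speed limits (rad/s): [2.39, 2.39, 3.01, 3.14, 3.14, 3.14].

## Interface

Orientations are given as [roll, pitch, yaw] about the fixed x, y, z axes, in that order (R = Rz(yaw) Ry(pitch) Rx(roll)).
In Python, from cell import robot, snapshot, camera_model gives the robot as it stands.
- The arm moves only by the tool apply_moves, never from a script. Its argument "commands" is a list that holds one entry, the list of rows, each a list of 7 numbers: the turn, a rotation vector about the world's x, y, z in units of 6 degrees (1.0 is 6 degrees), then the shift along the world's x, y, z in units of 30 mm (1.0 is 30 mm), then the opening, from 0 (shut) to 1 (fully open). A call has 1 to 5 rows; each row is the pose to reach, as a shift and turn from the pose commanded when the call began; what a row does not reach only later rows make up. A row lasts 1/12 s, in which the tool goes at most 41.7 mm and 7.16 degrees, less where a joint would pass 70% of its speed; a pose out of reach is approached as far as the arm can. A call with a gripper value outside its range is refused whole. The fingers move at their own pace and stop on an object; "squeeze" is the grip in N (left out, the last holds). Time passes only in rows, so rows that repeat a pose let the fingers close. It gives the time, the measured TCP pose, the force and the opening at its end, in the units of the state.
- robot.get_obs(): the state, without advancing time (a new reading comes with each control period).
- snapshot(name): name is "scene" or "top" or "wrist"; returns the picture (480x640x3 uint8, blue, green, red); there is no depth.
- camera_model(name): a dict with "fx", "fy", "cx", "cy" (pixels), "k1" (the pictures are not rectified: a ray, as slopes to the right and down, at radius r is drawn at 1 + k1 r^2 times it, then the intrinsics apply), "position" and "attitude" of the camera in the world. Camera axes: x right, y down, z forward; pixel columns grow to the right and rows downward; lengths in m; the calibration is good to about 2 mm. A picture is of the moment at which its call begins: read the wrist's pose just before it. camera_model takes no time and is no camera call; for the wrist camera it gives the pose at the moment of the call.
- robot.hand_in(): hands the job in, once; it reports no verdict.
The state is a dict: "time": time; "joints": joint angles; "joint_vel": joint speeds; "joint_efforts": joint torques, N m; "tcp_pos": TCP position; "orientation": TCP orientation; "ft_force": force on the tool from outside, world axes, zero at the start; "moment": the same for the moment, N m; "gripper_width": finger opening in m.
Only numpy, scipy, OpenCV 4.12 (cv2) and the standard library are available. Lean on these libraries where they do the work, as an engineer would, in place of code of your own. Each camera call takes 0.05 s, during which the arm holds its last target. There are 200 camera calls.

## Working session

There is one attempt and no reset: what is moved stays moved. The work goes in short steps, Python scripts to look and compute and a tool call to move; the robot and the scene stay as the last step left them, time stands still between calls to the robot, and variables do not carry over. Pictures are saved under pics/ and viewed, on a budget of 10 in all, crops included, one or two more only if the job needs it, and the job is handed in when it is done.

Besides the shell and the picture viewer there is one more tool, called after ">>>" in YAML: its name, and indented under it one key for each argument. apply_moves: Moves the arm, as the interface text tells. Its arguments: {"type":"object","properties":{"commands":{"type":"array","items":{"type":"array","items":{"type":"array","items":{"type":"number"}}}},"squeeze":{"type":"number"}},"required":["commands"]}

```bash
mkdir -p pics; ls; python3 - <<'E'
from cell import robot, snapshot, camera_model
import cv2
for n in("scene","top"):
    cv2.imwrite(f"pics/{n}1.png",snapshot(n)); print(n,camera_model(n))
print(robot.get_obs())
E
```

```text
pics
scene {'fx': 447.1414349364559, 'fy': 447.1414349364559, 'cx': 319.7464308309971, 'cy': 229.8135897056388, 'k1': -0.04794010599102874, 'position': array([0.82618282, 0.18041934, 0.7078527 ]), 'attitude': array([-2.538766  ,  0.00949565,  2.41216863])}
top {'fx': 436.06620631123116, 'fy': 436.06620631123116, 'cx': 318.328451435245, 'cy': 242.84291447143448, 'k1': 0.012786347575608538, 'position': array([ 0.50458576, -0.15239539,  0.78950291]), 'attitude': array([-3.11825581,  0.02665995, -1.59245454])}
{'time': 0.1, 'joints': array([ 9.44564526e-01,  3.13385008e-01,  1.49830682e+00, -1.88118441e-05,
        1.33097445e+00, -2.23392854e-01]), 'joint_vel': array([-8.32365063e-05, -1.33326094e-03,  3.23557582e-05, -6.26316338e-05,
       -1.07752857e-03, -1.97573410e-04]), 'joint_efforts': array([ 1.29812815e-03, -4.02812111e+01, -2.52646673e+01,  6.94685010e-02,
        3.42258916e-02, -3.65493167e-05]), 'tcp_pos': array([0.20571056, 0.48280634, 0.23824335]), 'orientation': array([-3.14054166e+00, -2.20035019e-04,  2.73875807e+00]), 'ft_force': array([-0.38633529, -0.68695688, -0.12698661]), 'moment': array([ 0.04009222, -0.05298632, -0.04775433]), 'gripper_width': 0.08819570972386107}
```

View pics/top1.png

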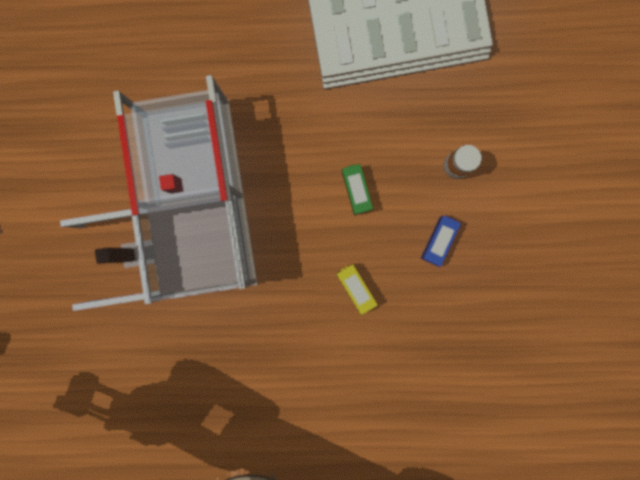

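View pics/scene1.png

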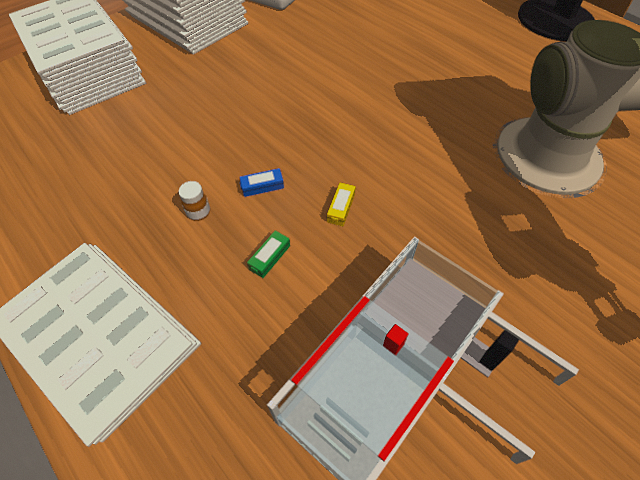

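```bash
cat > h.py <<'E'
import numpy as np, cv2
from scipy.spatial.transform import Rotation as Ro
from cell import robot, snapshot, camera_model
def cam(n):
    m=camera_model(n); R=Ro.from_euler('xyz',m['attitude']).as_matrix(); return m,R
def ray(n,uv,z,c=None):
    m,R=c or cam(n); d=np.array([(uv[0]-m['cx'])/m['fx'],(uv[1]-m['cy'])/m['fy']]); s=d.copy()
    for _ in range(8): s=d/(1+m['k1']*(s@s))
    v=R@np.r_[s,1]; p=m['position']; return p+v*(z-p[2])/v[2]
def proj(n,P,c=None):
    m,R=c or cam(n); q=R.T@(np.asarray(P)-m['position']); s=q[:2]/q[2]; s=s*(1+m['k1']*(s@s))
    return np.array([m['fx']*s[0]+m['cx'],m['fy']*s[1]+m['cy']])
def label(img,lo,hi):
    "min-area rect of the coloured mailer's hull and centroid/axis of its white label"
    hsv=cv2.cvtColor(img,cv2.COLOR_BGR2HSV); k=cv2.inRange(hsv,lo,hi)
    c=max(cv2.findContours(k,cv2.RETR_EXTERNAL,cv2.CHAIN_APPROX_NONE)[0],key=cv2.contourArea)
    hull=np.zeros_like(k); cv2.fillConvexPoly(hull,cv2.convexHull(c),255)
    w=cv2.inRange(hsv,(0,0,130),(180,70,255))&hull
    c2=max(cv2.findContours(w,cv2.RETR_EXTERNAL,cv2.CHAIN_APPROX_NONE)[0],key=cv2.contourArea)
    return cv2.minAreaRect(c),cv2.minAreaRect(c2)
E
python3 - <<'E'
from h import *
for n in("top","scene"):
    im=cv2.imread(f"pics/{n}1.png")
    for nm,lo,hi in(("yel",(22,150,100),(35,255,255)),("blue",(105,120,60),(130,255,255)),("green",(45,120,50),(80,255,255))):
        try:
            r,l=label(im,lo,hi); b=cv2.boxPoints(l); e=[ray(n,p,.028) for p in b]
            L=[e[1]-e[0],e[2]-e[1]]; L=max(L,key=np.linalg.norm)
            print(n,nm,np.round(l[0],1),ray(n,l[0],.028).round(4),"yaw",np.degrees(np.arctan2(L[1],L[0])).round(1),np.linalg.norm(L).round(3))
        except Exception as ex: print(n,nm,ex)
for n,pts in(("top",[((101,256),.15,'blk'),((167,183),.161,'red'),((149,300),.114,'c1'),((253,285),.114,'c2'),((135,213),.121,'lidL'),((226,199),.121,'lidR'),((122,116),.121,'lidLf'),((211,102),.121,'lidRf')]),("scene",[((508,338),.15,'blk'),((397,331),.161,'red'),((415,239),.114,'c2'),((501,294),.114,'c1')])):
    for p,z,t in pts: print(n,t,ray(n,p,z).round(4))
im=cv2.imread("pics/top1.png")[60:330,40:300]; cv2.imwrite("pics/topc.png",cv2.resize(im,None,fx=2.2,fy=2.2,interpolation=cv2.INTER_CUBIC))
E
```

```text
top yel [356.7 289.1] [ 0.4408 -0.1975  0.028 ] yaw -149.7 0.049
top blue [441.9 240.5] [ 0.5221 -0.3466  0.028 ] yaw -26.4 0.051
top green [357.2 188.3] [ 0.6166 -0.2024  0.028 ] yaw -165.5 0.052
scene yel [341.1 199.2] [ 0.4404 -0.1987  0.028 ] yaw -150.3 0.051
scene blue [260.7 177.6] [ 0.5221 -0.3478  0.028 ] yaw 153.6 0.051
scene green [267.7 249.7] [ 0.6171 -0.2032  0.028 ] yaw -165.7 0.054
top blk [0.5076 0.1867 0.15  ]
top red [0.6118 0.0828 0.161 ]
top c1 [0.4376 0.1311 0.114 ]
top c2 [ 0.4576 -0.0319  0.114 ]
top lidL [0.5732 0.1483 0.121 ]
top lidR [0.5915 0.0063 0.121 ]
top lidLf [0.725  0.1666 0.121 ]
top lidRf [0.743 0.027 0.121]
scene blk [0.5063 0.1835 0.15  ]
scene red [0.6109 0.0809 0.161 ]
scene c2 [ 0.4576 -0.0132  0.114 ]
scene c1 [0.4365 0.1368 0.114 ]
```

View pics/topc.png

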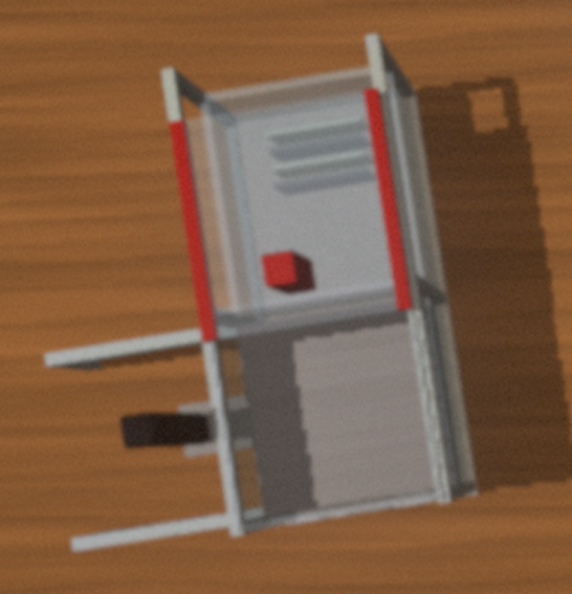

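Top and scene views agree within 2 mm. The yellow mailer is at (0.4406, -0.198), yaw about 30°. The hatch is at about (0.522, 0.070), yaw about 7.4°, with the lid at about 0.14. Next I approach the yellow mailer.

>>> apply_moves:
  commands:
    - [[0,0,-1.06,0.4,-1.13,-0.2,1],[0,0,-2.12,0.8,-2.26,-0.4,1],[0,0,-3.18,1.2,-3.4,-0.6,1],[0,0,-4.24,1.6,-4.53,-0.8,1],[0,0,-5.3,1.95,-5.67,-1,1]]

```text
time: 0.52
tcp_pos: [0.2643, 0.3113, 0.2082]
orientation: [-3.141, 0.0, 2.179]
ft_force: [1.3, -0.0, 0.4]
gripper_width: 0.0882
```

>>> apply_moves:
  commands:
    - [[0,0,-1.06,0.4,-1.13,-0.2,1],[0,0,-2.12,0.8,-2.26,-0.4,1],[0,0,-3.18,1.2,-3.4,-0.6,1],[0,0,-4.24,1.6,-4.53,-0.8,1],[0,0,-5.3,1.95,-5.67,-1,1]]

```text
time: 0.93
tcp_pos: [0.3229, 0.1411, 0.1785]
orientation: [3.141, -0.0, 1.623]
ft_force: [1.0, 0.8, -0.0]
gripper_width: 0.0884
```

>>> apply_moves:
  commands:
    - [[0,0,-1.06,0.4,-1.13,0,1],[0,0,-2.12,0.8,-2.26,0,1],[0,0,-3.18,1.2,-3.4,0,1],[0,0,-4.24,1.6,-4.53,0,1],[0,0,-5.3,1.95,-5.67,0,1]]

```text
time: 1.35
tcp_pos: [0.3815, -0.0292, 0.1787]
orientation: [3.142, -0.0, 1.068]
ft_force: [1.0, 0.1, 0.1]
gripper_width: 0.0881
```

>>> apply_moves:
  commands:
    - [[0,0,-1.06,0.4,-1.13,0,1],[0,0,-2.12,0.8,-2.26,0,1],[0,0,-3.18,1.2,-3.4,0,1],[0,0,-4.24,1.6,-4.53,0,1],[0,0,-5.2,1.97,-5.63,0,1]]

```text
time: 1.77
tcp_pos: [0.4406, -0.1981, 0.1784]
orientation: [-3.141, 0.0, 0.523]
ft_force: [0.1, 0.3, 0.5]
gripper_width: 0.0881
```

```bash
python3 - <<'E'
from h import *
o=robot.get_obs(); c=cam("wrist"); im=snapshot("wrist"); cv2.imwrite("pics/w1.png",im)
print(o['tcp_pos'],o['orientation'],c[0]['position'])
r,l=label(im,(22,150,100),(35,255,255)); b=cv2.boxPoints(l); e=[ray("wrist",p,.028,c) for p in b]
L=max([e[1]-e[0],e[2]-e[1]],key=np.linalg.norm)
print(l,ray("wrist",l[0],.028,c),np.degrees(np.arctan2(L[1],L[0])),np.linalg.norm(L))
E
```

```text
[ 0.44056031 -0.19811375  0.17841844] [-3.14110397e+00  1.51298566e-04  5.23129343e-01] [ 0.50210302 -0.16329883  0.32496422]
((329.5, 218.5), (57.0, 27.0), 90.0) [ 0.44408513 -0.20136165  0.028     ] -149.24735871091022 0.04989299544444448
```

View pics/w1.png

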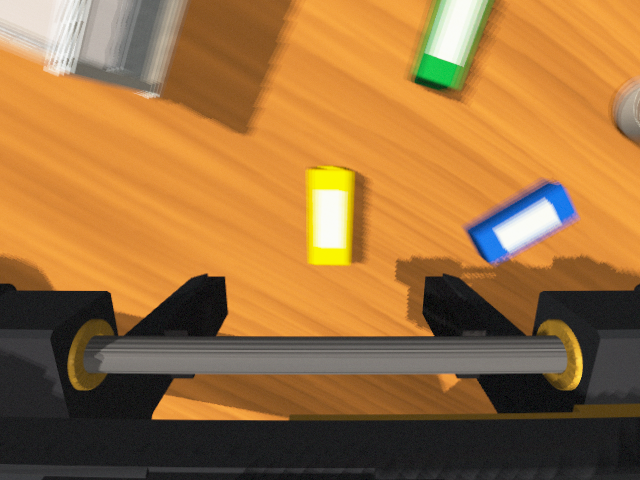

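The wrist view shows the yellow mailer aligned between the fingers, centred at pixel (330, 218). It agrees with the fixed cameras to 4 mm, so I descend.

>>> apply_moves:
  commands:
    - [[0,0,0,0.07,-0.06,-1.2,1],[0,0,0,0.07,-0.06,-2.4,1],[0,0,0,0.07,-0.06,-3.6,1],[0,0,0,0.07,-0.06,-4.5,1],[0,0,0,0.07,-0.06,-5.2,1]]

```text
time: 2.23
tcp_pos: [0.4415, -0.1973, 0.0202]
orientation: [-3.139, 0.001, 0.529]
ft_force: [0.0, -0.3, 0.8]
gripper_width: 0.0884
```

>>> apply_moves:
  commands:
    - [[0,0,0,0,0,-0.3,1],[0,0,0,0,0,-0.6,1],[0,0,0,0,0,-0.6,0.2],[0,0,0,0,0,-0.6,0.2],[0,0,0,0,0,-0.6,0.2]]
  squeeze: 15

```text
time: 2.65
tcp_pos: [0.4431, -0.1984, 0.0058]
orientation: [3.14, -0.001, 0.529]
ft_force: [0.7, -1.7, -0.1]
gripper_width: 0.07
```

>>> apply_moves:
  commands:
    - [[0,0,0,0,0,0,0.2],[0,0,0,0,0,0,0.2],[0,0,0,0,0,0,0.2],[0,0,0,0,0,0,0.2],[0,0,0,0,0,0,0.2]]

```text
time: 3.07
tcp_pos: [0.4426, -0.1981, 0.0049]
orientation: [3.141, -0.0, 0.529]
ft_force: [-0.3, 1.0, 0.3]
gripper_width: 0.037
```

>>> apply_moves:
  commands:
    - [[0,0,0,0,0,0,0.2],[0,0,0,0,0,0,0.2],[0,0,0,0,0,0,0.2],[0,0,0,0,0,0.3,0.2],[0,0,0,0,0,1.2,0.2]]

```text
time: 3.48
tcp_pos: [0.4409, -0.1969, 0.039]
orientation: [-3.136, 0.002, 0.529]
ft_force: [0.8, 0.1, -1.0]
gripper_width: 0.0338
```

>>> apply_moves:
  commands:
    - [[0,0,0,0,0,1,0.2],[0,0,0,0,0,2,0.2],[0,0,0,0,0,3,0.2],[0,0,0,0,0,4,0.2],[0,0,0,0,0,5,0.2]]

```text
time: 3.9
tcp_pos: [0.4421, -0.1977, 0.1928]
orientation: [3.141, -0.0, 0.529]
ft_force: [0.5, 0.1, -0.9]
gripper_width: 0.034
```

>>> apply_moves:
  commands:
    - [[0,0,-0.5,0.3,1.1,0,0.2],[0,0,-1,0.6,2.2,0,0.2],[0,0,-1.5,0.85,3.3,0,0.2],[0,0,-1.9,1.1,4.3,0,0.2],[0,0,-2.2,1.3,5.2,0,0.2]]

```text
time: 4.32
tcp_pos: [0.4815, -0.0401, 0.1913]
orientation: [3.142, -0.0, 0.297]
ft_force: [-0.4, -0.8, -0.7]
gripper_width: 0.0338
```

>>> apply_moves:
  commands:
    - [[0,0,-0.5,0.3,1.1,0,0.2],[0,0,-1,0.6,2.2,0,0.2],[0,0,-1.4,0.9,3,0,0.2],[0,0,-1.62,1.04,3.53,0,0.2],[0,0,-1.62,1.04,3.53,0,0.2]]

```text
time: 4.73
tcp_pos: [0.5128, 0.0665, 0.1911]
orientation: [-3.141, -0.0, 0.131]
ft_force: [-0.2, -0.2, -0.8]
gripper_width: 0.0335
```

```bash
python3 - <<'E'
from h import *
o=robot.get_obs(); print(o['time'],o['tcp_pos'],o['orientation'],o['gripper_width'])
c=cam("wrist"); im=snapshot("wrist"); H=np.array([.522,.07]); a=.129
R=np.array([[np.cos(a),-np.sin(a)],[np.sin(a),np.cos(a)]])
P=lambda x,y,z:np.r_[H+R@[x,y],z]
def poly(n,im,pts,c,col):
    q=np.int32([proj(n,P(*p),c) for p in pts]); cv2.polylines(im,[q],True,col,1)
def draw(n,im,c):
    poly(n,im,[(-.08,-.075,.114),(.08,-.075,.114),(.08,.075,.114),(-.08,.075,.114)],c,(255,0,255))
    poly(n,im,[(-.075,-.07,.064),(.075,-.07,.064),(.075,.07,.064),(-.075,.07,.064)],c,(0,255,0))
    for x,y,z in((0,.115,.15),(.138-.045,0,.161)): poly(n,im,[(x+i*.011,y+j*.011,z) for i,j in((-1,-1),(1,-1),(1,1),(-1,1))],c,(0,255,255))
draw("wrist",im,c)
t=cv2.imread("pics/top1.png"); draw("top",t,None); t=t[60:330,40:300]
t=cv2.resize(t,(462,480),interpolation=cv2.INTER_CUBIC); v=np.hstack([im,t]); cv2.imwrite("pics/ov.png",cv2.resize(v,(800,348),interpolation=cv2.INTER_AREA))
E
```

```text
4.7333 [0.51279555 0.06646509 0.19105367] [-3.14104177e+00 -2.50645108e-04  1.31436472e-01] 0.03353492390473861
```

View pics/ov.png

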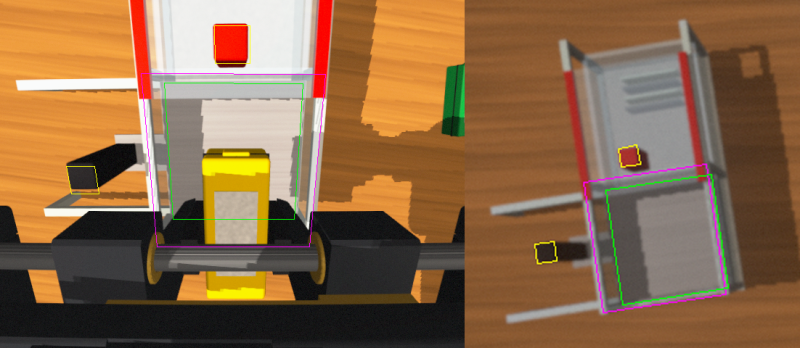

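The model overlay fits in both views: the posts and rim line up within a few mm, and the mailer is centred in the opening. I lower it in.

>>> apply_moves:
  commands:
    - [[0,0,0,0,-0.07,-0.9,0.2],[0,0,0,0,-0.07,-1.8,0.2],[0,0,0,0,-0.07,-2.6,0.2],[0,0,0,0,-0.07,-3.2,0.2],[0,0,0,0,-0.07,-3.5,0.2]]

```text
time: 5.2
tcp_pos: [0.5115, 0.0607, 0.0839]
orientation: [-3.141, 0.003, 0.129]
ft_force: [0.1, -0.2, -1.0]
gripper_width: 0.0337
```

>>> apply_moves:
  commands:
    - [[0,0,0,0,0,-0.15,0.2],[0,0,0,0,0,-0.3,0.2],[0,0,0,0,0,-0.45,0.2],[0,0,0,0,0,-0.5,0.2],[0,0,0,0,0,-0.5,0.2]]

```text
time: 5.62
tcp_pos: [0.5128, 0.0617, 0.071]
orientation: [3.141, -0.0, 0.129]
ft_force: [-0.4, -0.6, -0.4]
gripper_width: 0.0341
```

>>> apply_moves:
  commands:
    - [[0,0,0,0,0,0,0.65],[0,0,0,0,0,0,0.65],[0,0,0,0,0,0,0.65],[0,0,0,0,0,0,0.65],[0,0,0,0,0,0,0.65]]

```text
time: 6.03
tcp_pos: [0.5128, 0.0618, 0.0709]
orientation: [3.142, -0.0, 0.129]
ft_force: [-0.1, 0.1, 0.0]
gripper_width: 0.0574
```

>>> apply_moves:
  commands:
    - [[0,0,0,0,0,0,0.65],[0,0,0,0,0,0.5,0.65],[0,0,0,0,0,1.5,0.65],[0,0,0,0,0,2.5,0.65],[0,0,0,0,0,3.6,0.65]]

```text
time: 6.45
tcp_pos: [0.5122, 0.0618, 0.1796]
orientation: [-3.141, 0.001, 0.129]
ft_force: [0.2, 0.2, -0.4]
gripper_width: 0.0572
```

```bash
python3 - <<'E'
from h import *
o=robot.get_obs(); print(o['time'],o['tcp_pos'],o['orientation'],o['gripper_width'])
cv2.imwrite("pics/s2.png",np.vstack([snapshot("scene")[200:,200:]]))
E
```

```text
6.45 [0.51219559 0.06183065 0.17958857] [-3.14124447e+00  1.43055747e-03  1.29189510e-01] 0.05716920597009414
```

View pics/s2.png

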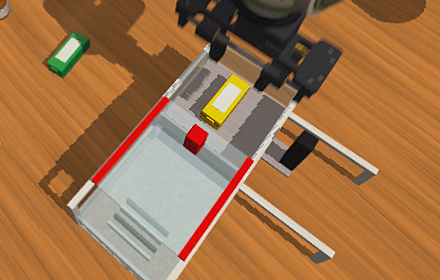

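The mailer lies flat in the chamber. Next I grip the red lid post.

>>> apply_moves:
  commands:
    - [[0,0,0,0.8,0.15,0.3,0.8],[0,0,0,1.7,0.35,0.3,0.8],[0,0,0,2.6,0.5,0.3,0.8],[0,0,0,3.35,0.67,0.2,0.8],[0,0,0,3.35,0.67,0,0.8]]

```text
time: 6.92
tcp_pos: [0.6159, 0.0823, 0.1782]
orientation: [3.141, -0.002, 0.129]
ft_force: [-0.6, -0.0, -1.1]
gripper_width: 0.0704
```

>>> apply_moves:
  commands:
    - [[0,0,0,0,0,-0.5,0.8],[0,0,0,0,0,-1,0.8],[0,0,0,0,0,-1.4,0.8],[0,0,0,0,0,-1.65,0.8],[0,0,0,0,0,-1.65,0.1]]
  squeeze: 20

```text
time: 7.33
tcp_pos: [0.6121, 0.0818, 0.1275]
orientation: [-3.141, 0.003, 0.129]
ft_force: [-0.3, -0.2, 0.8]
gripper_width: 0.0658
```

>>> apply_moves:
  commands:
    - [[0,0,0,0,0,0,0.1],[0,0,0,0,0,0,0.1],[0,0,0,0,0,0,0.1],[0,0,0,0,0,0,0.1],[0,0,0,0,0,0,0.1]]

```text
time: 7.75
tcp_pos: [0.6134, 0.0819, 0.1297]
orientation: [3.141, -0.001, 0.129]
ft_force: [-0.2, -0.4, -0.4]
gripper_width: 0.0328
```

>>> apply_moves:
  commands:
    - [[0,0,0,0,0,0,0.1],[0,0,0,0,0,0,0.1],[0,0,0,0,0,0,0.1],[0,0,0,0,0,0,0.1],[0,0,0,0,0,0,0.1]]

```text
time: 8.17
tcp_pos: [0.6131, 0.0834, 0.1294]
orientation: [-3.139, -0.0, 0.13]
ft_force: [-0.1, 7.9, 1.2]
gripper_width: 0.0216
```

>>> apply_moves:
  commands:
    - [[0,0,0,-0.4,0.01,0,0.1],[0,0,0,-0.9,-0.05,0,0.1],[0,0,0,-1.5,-0.13,0,0.1],[0,0,0,-2.1,-0.21,0,0.1],[0,0,0,-2.7,-0.29,0,0.1]]

```text
time: 8.58
tcp_pos: [0.532, 0.0723, 0.1294]
orientation: [3.14, -0.002, 0.129]
ft_force: [3.0, -5.5, -0.9]
gripper_width: 0.0217
```

>>> apply_moves:
  commands:
    - [[0,0,0,-0.5,-0.06,0,0.1],[0,0,0,-1,-0.13,0,0.1],[0,0,0,-1.5,-0.2,0,0.1],[0,0,0,-1.8,-0.24,0,0.1],[0,0,0,-1.8,-0.24,0,0.1]]

```text
time: 9.0
tcp_pos: [0.4779, 0.0648, 0.1295]
orientation: [3.139, -0.002, 0.129]
ft_force: [-1.7, -7.8, -0.7]
gripper_width: 0.0219
```

>>> apply_moves:
  commands:
    - [[0,0,0,-0.1,-0.06,0,0.1],[0,0,0,-0.2,-0.08,0,0.1],[0,0,0,-0.2,-0.08,0,0.1],[0,0,0,-0.2,-0.08,0,0.1],[0,0,0,-0.2,-0.08,0,0.1]]

```text
time: 9.42
tcp_pos: [0.4755, 0.0643, 0.13]
orientation: [-3.141, -0.01, 0.128]
ft_force: [18.5, 8.9, -9.3]
gripper_width: 0.0216
```

That is the end stop (18 N at x = 0.4755, shut predicted at 0.477). I release and lift.

>>> apply_moves:
  commands:
    - [[0,0,0,0,0,0,0.7],[0,0,0,0,0,0,0.7],[0,0,0,0,0,0,0.7],[0,0,0,0,0,0,0.7],[0,0,0,0,0,0,0.7]]

```text
time: 9.83
tcp_pos: [0.4721, 0.0635, 0.1292]
orientation: [-3.142, 0.0, 0.129]
ft_force: [0.5, 0.7, 0.1]
gripper_width: 0.0529
```

>>> apply_moves:
  commands:
    - [[0,0,0,0,0,0,0.7],[0,0,0,0,0,0.5,0.7],[0,0,0,0,0,1.2,0.7],[0,0,0,0,0,2,0.7],[0,0,0,0,0,2.8,0.7]]

```text
time: 10.25
tcp_pos: [0.4719, 0.0636, 0.2141]
orientation: [-3.141, 0.001, 0.129]
ft_force: [0.2, 0.3, 0.3]
gripper_width: 0.0616
```

```bash
python3 - <<'E'
from h import *
o=robot.get_obs(); print(o['time'],o['tcp_pos'],o['orientation'],o['gripper_width'])
cv2.imwrite("pics/s3.png",snapshot("scene")[200:,200:])
E
```

```text
10.25 [0.47188766 0.06358504 0.21412236] [-3.14140921e+00  7.84809783e-04  1.29124558e-01] 0.06163307684261947
```

View pics/s3.png

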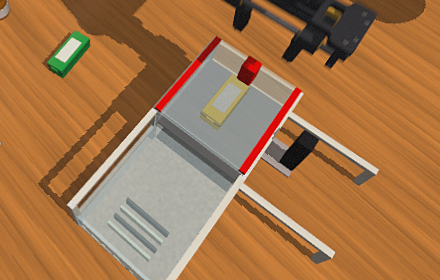

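The lid is shut with the mailer under it and the shutter is still closed. I turn 90° and go to the black post.

>>> apply_moves:
  commands:
    - [[0,0,1,0.08,0.27,0,0.8],[0,0,2,0.16,0.54,0,0.8],[0,0,3,0.24,0.8,0,0.8],[0,0,4,0.32,1.07,0,0.8],[0,0,5,0.39,1.34,0,0.8]]

```text
time: 10.72
tcp_pos: [0.484, 0.1041, 0.2131]
orientation: [3.142, 0.0, 0.658]
ft_force: [-0.0, 0.3, 0.2]
gripper_width: 0.0707
```

>>> apply_moves:
  commands:
    - [[0,0,1,0.08,0.27,0,0.8],[0,0,2,0.16,0.54,0,0.8],[0,0,3,0.24,0.8,0,0.8],[0,0,4,0.32,1.07,0,0.8],[0,0,5,0.39,1.34,0,0.8]]

```text
time: 11.13
tcp_pos: [0.4957, 0.1443, 0.213]
orientation: [-3.141, 0.0, 1.181]
ft_force: [0.3, 0.6, 1.6]
gripper_width: 0.0706
```

>>> apply_moves:
  commands:
    - [[0,0,1,0.08,0.27,0,0.8],[0,0,2,0.16,0.54,0,0.8],[0,0,3,0.24,0.8,0,0.8],[0,0,4,0.32,1.07,0,0.8],[0,0,5,0.39,1.34,0,0.8]]

```text
time: 11.55
tcp_pos: [0.5074, 0.1845, 0.213]
orientation: [-3.141, 0.0, 1.705]
ft_force: [0.4, 0.0, 0.1]
gripper_width: 0.0703
```

>>> apply_moves:
  commands:
    - [[0,0,0,0,0,0,0.8]]

```text
time: 11.63
tcp_pos: [0.5073, 0.1851, 0.2129]
orientation: [-3.141, -0.0, 1.705]
ft_force: [0.1, -0.4, -0.2]
gripper_width: 0.0704
```

Down 98 mm to z ≈ 0.115, then close.

>>> apply_moves:
  commands:
    - [[0,0,0,0,0,-0.9,0.8],[0,0,0,0,0,-1.8,0.8],[0,0,0,0,0,-2.6,0.8],[0,0,0,0,0,-3.1,0.8],[0,0,0,0,0,-3.25,0.8]]

```text
time: 12.05
tcp_pos: [0.506, 0.1836, 0.1132]
orientation: [-3.137, 0.0, 1.697]
ft_force: [0.3, -0.5, -0.5]
gripper_width: 0.0703
```

>>> apply_moves:
  commands:
    - [[0,0,0,0,0,0,0.1],[0,0,0,0,0,0,0.1],[0,0,0,0,0,0,0.1],[0,0,0,0,0,0,0.1],[0,0,0,0,0,0,0.1]]

```text
time: 12.47
tcp_pos: [0.5076, 0.1842, 0.1165]
orientation: [3.14, -0.0, 1.7]
ft_force: [0.4, -0.3, 0.2]
gripper_width: 0.0394
```

>>> apply_moves:
  commands:
    - [[0,0,0,0,0,0,0.1],[0,0,0,0,0,0,0.1],[0,0,0,0,0,0,0.1],[0,0,0,0,0,0,0.1],[0,0,0,0,0,0,0.1]]

```text
time: 12.88
tcp_pos: [0.509, 0.1844, 0.1161]
orientation: [3.137, -0.0, 1.7]
ft_force: [9.4, 1.2, -5.4]
gripper_width: 0.0221
```

>>> apply_moves:
  commands:
    - [[0,0,0,0.03,0.4,0,0.1],[0,0,0,-0.05,0.9,0,0.1],[0,0,0,-0.12,1.5,0,0.1],[0,0,0,-0.2,2.1,0,0.1],[0,0,0,-0.28,2.7,0,0.1]]

```text
time: 13.3
tcp_pos: [0.4979, 0.2658, 0.116]
orientation: [-3.139, 0.001, 1.7]
ft_force: [-4.8, -4.1, 5.3]
gripper_width: 0.0217
```

>>> apply_moves:
  commands:
    - [[0,0,0,-0.06,0.5,0,0.1],[0,0,0,-0.13,1,0,0.1],[0,0,0,-0.2,1.5,0,0.1],[0,0,0,-0.25,1.9,0,0.1],[0,0,0,-0.25,1.9,0,0.1]]

```text
time: 13.72
tcp_pos: [0.4898, 0.3243, 0.1159]
orientation: [-3.139, -0.0, 1.702]
ft_force: [-8.4, 0.2, 7.2]
gripper_width: 0.0217
```

>>> apply_moves:
  commands:
    - [[0,0,0,-0.05,0.1,0,0.1],[0,0,0,-0.05,0.13,0,0.1],[0,0,0,-0.05,0.13,0,0.7],[0,0,0,-0.05,0.13,0,0.7],[0,0,0,-0.05,0.13,0,0.7]]

```text
time: 14.13
tcp_pos: [0.49, 0.3259, 0.1156]
orientation: [-3.142, -0.0, 1.7]
ft_force: [0.7, -0.3, -0.2]
gripper_width: 0.04
```

>>> apply_moves:
  commands:
    - [[0,0,0,0,0,0,0.7],[0,0,0,0,0,0,0.7],[0,0,0,0,0,0,0.7],[0,0,0,0,0,0.8,0.7],[0,0,0,0,0,1.8,0.7]]

```text
time: 14.55
tcp_pos: [0.489, 0.3255, 0.1684]
orientation: [-3.137, 0.001, 1.7]
ft_force: [1.1, -0.3, 0.5]
gripper_width: 0.0618
```

>>> apply_moves:
  commands:
    - [[0,0,0,0,0,1,0.7],[0,0,0,0,0.5,2,0.7],[0,0,0,-0.5,1,2.5,0.7],[0,0,0,-1,1.5,2.5,0.7],[0,0,0,-1,1.5,2.5,0.7]]

```text
time: 14.97
tcp_pos: [0.4581, 0.3733, 0.2459]
orientation: [3.14, -0.001, 1.703]
ft_force: [-0.1, -0.2, 0.1]
gripper_width: 0.0614
```

```bash
python3 - <<'E'
from h import *
o=robot.get_obs(); print(o['time'],o['tcp_pos'],o['gripper_width'])
t=snapshot("top"); s=snapshot("scene")
for n,im in(("top",t),):
    for nm,lo,hi in(("blue",(105,120,60),(130,255,255)),("green",(45,120,50),(80,255,255))):
        r,l=label(im,lo,hi); print(nm,ray(n,l[0],.028).round(4))
v=np.hstack([s[180:480,240:640],t[40:340,40:300]]); cv2.imwrite("pics/end.png",v)
E
```

```text
14.9667 [0.45812735 0.37325638 0.24589599] 0.06144639464243902
blue [ 0.5221 -0.3467  0.028 ]
green [ 0.6166 -0.2024  0.028 ]
```

View pics/end.png

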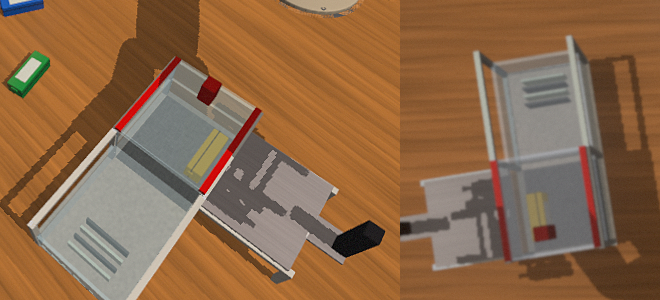

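The shutter is open and the lid shut, but the mailer's label is hidden and it lies near the +y wall. It may have tipped, so I look closer before handing in.

```bash
python3 - <<'E'
from h import *
t=snapshot("top"); s=snapshot("scene")
H=np.array([.522,.07]); a=.129
R=np.array([[np.cos(a),-np.sin(a)],[np.sin(a),np.cos(a)]])
P=lambda x,y,z:np.r_[H+R@[x,y],z]
def crop(n,im,x0,y0,w,h,f):
    o=cv2.resize(im[y0:y0+h,x0:x0+w],None,fx=f,fy=f,interpolation=cv2.INTER_CUBIC)
    for z,col in((.006,(0,255,0)),(.064,(255,0,255))):
        q=np.int32([(proj(n,P(x,y,z))-[x0,y0])*f for x,y in((-.075,-.07),(.075,-.07),(.075,.07),(-.075,.07))]); cv2.polylines(o,[q],True,col,1)
    return o
A=crop("scene",s,360,230,150,150,2.66);B=crop("top",t,120,190,150,150,2.66)
cv2.imwrite("pics/end2.png",np.hstack([A,B]))
E
```

```text
(no output)
```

View pics/end2.png

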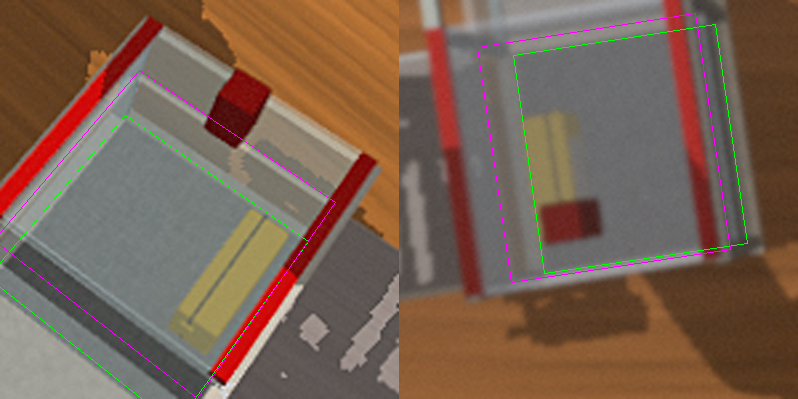

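```bash
python3 - <<'E'
from h import *
H=np.array([.522,.07]); a=.129
R=np.array([[np.cos(a),-np.sin(a)],[np.sin(a),np.cos(a)]])
hz=lambda n,uv,z:(R.T@(ray(n,uv,z)[:2]-H)).round(4)
T=lambda x,y:(120+(x-399)/2.66,190+y/2.66); S=lambda x,y:(360+x/2.66,230+y/2.66)
for p in((524,118),(538,200),(566,112),(576,195)): print("top",p,hz("top",T(*p),.04))
for p in((290,233),(206,340),(255,209),(172,319)): print("sc",p,hz("scene",S(*p),.04))
# reference edges of the hatch in the same views: lid/rim and post
for nm,p,z in(("lidL near",(474,293),.121),("lidR near",(712,253),.121)): print(nm,hz("top",T(*p),z))
for nm,p,z in(("lid+y far?",(222,380),.121),("lid+y near",(370,160),.121),("lid-y near",(155,22),.121)): print(nm,hz("scene",S(*p),z))
# visible mailer colour stats beside the top face in the top view
t=snapshot("top")
for y in (120,130,145,160,175,190):
    u,v=T(0,y); print([t[int(v),int(120+(x-399)/2.66)].tolist() for x in range(515,605,10)])
E
```

```text
top (524, 118) [0.0285 0.0561]
top (538, 200) [-0.0257  0.0546]
top (566, 112) [0.0282 0.0283]
top (576, 195) [-0.0262  0.0296]
sc (290, 233) [-0.0538  0.0588]
sc (206, 340) [0.0348 0.0557]
sc (255, 209) [-0.0537  0.0343]
sc (172, 319) [0.037  0.0339]
lidL near [-0.0756  0.0697]
lidR near [-0.0733 -0.0706]
lid+y far? [0.0809 0.0745]
lid+y near [-0.0754  0.072 ]
lid-y near [-0.0745 -0.0694]
[[119, 121, 122], [90, 125, 136], [89, 130, 145], [86, 121, 134], [90, 132, 146], [79, 108, 119], [88, 108, 115], [108, 107, 108], [108, 107, 106]]
[[118, 121, 121], [90, 128, 141], [91, 133, 148], [88, 127, 141], [91, 134, 147], [88, 117, 128], [89, 109, 118], [106, 106, 108], [110, 109, 109]]
[[116, 119, 120], [101, 125, 134], [89, 130, 144], [83, 127, 143], [86, 124, 140], [88, 123, 136], [111, 113, 115], [105, 106, 109], [111, 110, 109]]
[[113, 114, 117], [110, 124, 128], [88, 131, 146], [90, 131, 148], [85, 116, 127], [85, 127, 142], [108, 111, 113], [106, 109, 111], [108, 107, 106]]
[[106, 111, 114], [114, 120, 123], [87, 128, 145], [90, 132, 149], [85, 114, 125], [88, 131, 145], [106, 110, 113], [105, 109, 111], [108, 108, 106]]
[[103, 108, 113], [116, 119, 120], [88, 129, 144], [87, 129, 146], [83, 120, 132], [87, 129, 145], [94, 111, 117], [107, 109, 111], [113, 111, 112]]
```

The mailer is lying on its side on the cabinet floor. In hatch coordinates its y runs from 0.03 to 0.057 and its x from -0.054 to 0.036, which is inside the limits and clear of the walls. I hand in.

```bash
python3 - <<'E'
from h import *
print(robot.hand_in())
E
```

```text
the job is handed in; nothing more can be done
None
```

The yellow mailer is in the receiving cabinet, the lid is shut and the shutter is open. I handed the job in after about 15 s of robot time; it reports no verdict.

I laid the mailer flat in the chamber and let go. Then I pulled the lid to its end stop, and only after that pulled the shutter open.

**Lid:** the pull ended against the stop at about 18 N, 2 mm from where I predicted shut. The final pictures put its near edge about 4 mm short of that, within the error of reading the pictures and inside the 12 mm limit.

**Shutter:** it moved about 142 mm, judged from the gripper's travel (125 mm needed). I did not measure it separately in the pictures.

**Mailer:** it rolled onto its side as it dropped, which the final conditions do not forbid. It lies on the cabinet floor with its origin an estimated 23 mm over the desk. In the hatch frame its y runs from 0.03 to 0.057 m and its x from -0.054 to 0.036 m, all inside the limits.

**Blue and green mailers:** they measured within 0.1 mm of their starting positions. At the end the gripper was about 25 cm above the desk, touching nothing.

I viewed 8 of the 10 budgeted pictures.

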